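# Make up two microscope kits

### The job

Make up two microscope kits from the stock on the bench: in the blue tray, stand the yellow-ringed objective inside the ring on the black lining and the amber dropper bottle inside the ring on the white lining; in the wooden tray, stand the red-ringed objective inside the ring on the black lining and the black eyepiece inside the ring on the white lining. Set each down gently and upright, wholly inside its ring, and let go. Leave the rest of the stock (green-ringed objective, white bottle, petri dish, orange cover-glass box) where it is.

Things in the scene. Friction and masses are not known exactly. Their poses are not given: they have to be found in the camera images.
- objective_yellow_center (a point): Yellow-ringed microscope objective standing nose-up on the bench: steel barrel 30 mm in diameter, a yellow ring of the same diameter from 30 to 37 mm up, above it a tapering steel nose; 50 mm high overall, about 0.12 kg. This point is on its axis, 25 mm above its underside (half-way up).
- objective_red_center (a point): Red-ringed microscope objective standing nose-up on the bench: steel barrel 30 mm in diameter, a red ring of the same diameter from 30 to 37 mm up, above it a tapering steel nose; 50 mm high overall, about 0.12 kg. This point is on its axis, 25 mm above its underside (half-way up).
- bottle_amber_center (a point): Amber dropper bottle standing upright: brown glass body 32 mm in diameter up to 40 mm, then a shoulder and a white cap 18 mm in diameter with a pointed tip; 64 mm high overall, about 0.06 kg. This point is on its axis, 32 mm above its underside (half-way up).
- eyepiece_center (a point): Microscope eyepiece standing upright: black cylinder 34 mm in diameter up to 38 mm, narrowing to 29 mm at the top, with a round bluish lens in a steel rim on top and a thin steel band near the foot; 46 mm high, about 0.09 kg. This point is on its axis, 23 mm above its underside (half-way up).
- blue_tray: Blue plastic kit tray, fixed to the bench: 180 (own x) x 100 mm (own y), floor 7 mm above the bench, rim 4 mm thick, 14 mm high. Half the floor is black with a white flat painted ring, half white with a black one, both 60 mm across inside. Origin: centre of the underside. Black half's ring centre: own x = -42.5 mm, y = 0; white half's: x = 42.5 mm, y = 0. Turned up to 0.6 rad.
- wood_tray: Blond wooden kit tray, fixed to the bench: 180 (own x) x 100 mm (own y), floor 7 mm above the bench, rim 4 mm thick, 14 mm high. Half the floor is black with a white flat painted ring, half white with a black one, both 60 mm across inside. Origin: centre of the underside. Black half's ring centre: own x = 42.5 mm, y = 0; white half's: x = -42.5 mm, y = 0. Turned up to 0.6 rad.
- objective_green_center (a point): Not wanted, to be left alone. Green-ringed microscope objective standing nose-up on the bench: steel barrel 30 mm in diameter, a green ring of the same diameter from 30 to 37 mm up, above it a tapering steel nose; 50 mm high overall, about 0.12 kg. This point is on its axis, 25 mm above its underside (half-way up).
- bottle_white_center (a point): Not wanted, to be left alone. White dropper bottle standing upright: white plastic body 32 mm in diameter up to 40 mm, then a shoulder and a black cap 18 mm in diameter with a pointed tip; 64 mm high overall, about 0.06 kg. This point is on its axis, 32 mm above its underside (half-way up).
- petri_dish_center (a point): To be left alone: closed petri dish, a flat clear disc with greenish contents, 55 mm in diameter, 14 mm high, loose. This point is its centre, 7 mm above its underside.
- cover_box_center (a point): To be left alone: small orange cover-glass box with a white label on top, 28 x 28 x 18 mm high, loose. This point is its centre, 9 mm above its underside.

How it is judged:
At the end, for the whole second after the job is handed in: The four kit pieces stand on the floors of their trays, each on its lining, within 15.5 mm of its ring's centre along each tray axis, height within 4 mm, upright within 0.1 rad, released and at rest; the other four pieces are within 30 mm of where they started (x of objective_yellow_center in the frame of blue_tray between -0.058 and -0.027 m and y of objective_yellow_center in the frame of blue_tray between -0.0155 and 0.0155 m and z of objective_yellow_center in the frame of blue_tray between 0.028 and 0.036 m and angle between each of objective_yellow_center, bottle_amber_center, objective_red_center, eyepiece_center's own z axis and vertical below 0.1 rad and linear speed of each of objective_yellow, bottle_amber, objective_red, eyepiece below 0.02 m/s and x of bottle_amber_center in the frame of blue_tray between 0.027 and 0.058 m and y of bottle_amber_center in the frame of blue_tray between -0.0155 and 0.0155 m and z of bottle_amber_center in the frame of blue_tray between 0.035 and 0.043 m and x of objective_red_center in the frame of wood_tray between 0.027 and 0.058 m and y of objective_red_center in the frame of wood_tray between -0.0155 and 0.0155 m and z of objective_red_center in the frame of wood_tray between 0.028 and 0.036 m and x of eyepiece_center in the frame of wood_tray between -0.058 and -0.027 m and y of eyepiece_center in the frame of wood_tray between -0.0155 and 0.0155 m and z of eyepiece_center in the frame of wood_tray between 0.026 and 0.034 m and distance of each of objective_green_center, bottle_white_center, petri_dish_center, cover_box_center from where it was at the start of the episode below 0.03 m); the robot touches nothing.
It fails at once if a kit piece hits a tray hard (over 60 N) (contact force between any of objective_yellow, bottle_amber, objective_red, eyepiece and blue_tray above 60 N or contact force between any of objective_yellow, bottle_amber, objective_red, eyepiece and wood_tray above 60 N).
It fails at once if stock that is to be left alone is moved by more than 30 mm (distance of any of objective_green_center, bottle_white_center, petri_dish_center, cover_box_center from where it was at the start of the episode above 0.03 m).
It also fails if it takes over 104 s, if anything falls off the work surface, if the arm or the gripper's body presses on something with over 40 N, if the wrist force passes 120 N, or if a joint passes its speed limit or range.

### The arm

A 6-joint arm with a two-finger parallel gripper is mounted at the origin on the work surface. World frame = base frame: x ahead of the robot, y to its left, z up, the work surface at z = 0. Lengths are in m, angles in rad, forces in N, time in s.
With the tool pointing down it reaches from about 0.35 to 0.975 m from the base axis. Payload 17.4 kg.
Tool frame: the origin (TCP) lies at the very end of the fingers, on their centre line; the grasp point (between the pads) lies 19 mm behind it; z points along the fingers, x is the direction in which the jaws open and shut, and the axes are right-handed (so a half turn about z gives the same grasp; the last joint's range is limited). The gripper opens to 85 mm and grips with 20 to 120 N. Pads are 22 mm wide; open, the fingers measure 114 mm over their backs; the gripper's body (76 mm by 85 mm) begins 54 mm behind the grasp point. The pads swing forward as they close: fully open they stand 13 mm farther back than shut.
Start: joints at [-1.27, 0.116, 1.442, -0, 1.584, -0.038], TCP at [0.224, -0.637, 0.231] pointing down, gripper open.
Joint ranges: [-2.83, 2.83], [-0.83, 2.19], [0.07, 2.5], [-1.14, 4.28], [0.01, 3], [-2.97, 2.97]. Speed limits (rad/s): [1.89, 1.89, 2.22, 3.14, 3.14, 3.14].

### API

Orientations are given as a unit quaternion [x, y, z, w].
In Python, from workcell import robot gives the robot as it stands. The module is installed in compiled form; this text tells all that it offers.
- The arm moves only by the shell command python3 -m handwheel 'ROWS' [OPENING] [FORCE]. ROWS is JSON, a list of rows, each an object of numbers: "tx", "ty", "tz": the shift along the world's x, y, z in cm; "wx", "wy", "wz": the turn, a rotation vector about the world's x, y, z in rad. In form: [{"tx": .., "ty": .., "tz": .., "wx": .., "wy": .., "wz": ..}, ...]. A call has exactly 5 rows; each row is the pose to reach, as a shift and turn from the pose commanded when the call began; what a row does not reach only later rows make up. A row lasts 1/10 s, in which the tool goes at most 50 mm and 8.59 degrees, less where a joint would pass 70% of its speed; a pose out of reach is approached as far as the arm can. A call with a gripper value outside its range is refused whole. OPENING is the closure, from -1 (fully open) to 1 (shut), set as the call begins (- or left out, the last holds). The fingers move at their own pace and stop on an object; FORCE is the grip in N (left out, the last holds). Time passes only in rows, so rows that repeat a pose let the fingers close, or fill a call up. It gives the time, the measured TCP pose, the force and the opening at its end, in the units of the state.
- robot.read_state(): the state, without advancing time (a new reading comes with each control period).
- robot.capture(name): name is "scene" or "top" or "wrist"; returns the picture (400x640x3 uint8, blue, green, red); there is no depth.
- robot.camera_params(name): a dict with "intrinsics" (3x3 intrinsics, pixels), "dist_coeffs" ([k1, k2, p1, p2, k3] as OpenCV has them; the pictures are not rectified), "position" and "rotation" of the camera in the world. Camera axes: x right, y down, z forward; pixel columns grow to the right and rows downward; lengths in m; the calibration is good to about 2 mm. A picture is of the moment at which its call begins: read the wrist's pose just before it. camera_params takes no time and is no camera call; for the wrist camera it gives the pose at the moment of the call.
- robot.sign_off(): hands the job in, once; it reports no verdict.
The state is a dict: "clock": time; "joint_positions": joint angles; "joint_velocities": joint speeds; "effort": joint torques, N m; "tcp_pos": TCP position; "orientation": TCP orientation; "ft_force": force on the tool from outside, world axes, zero at the start; "torque": the same for the moment, N m; "opening": finger opening in m.
Only numpy, scipy, OpenCV 4.12 (cv2) and the standard library are available. Lean on these libraries where they do the work, as an engineer would, in place of code of your own. Each camera call takes 0.05 s, during which the arm holds its last target. There are 200 camera calls.

## Working session

There is one attempt and no reset: what is moved stays moved. The work goes in short steps, Python scripts to look and compute and a shell command to move; the robot and the scene stay as the last step left them, time stands still between calls to the robot, and variables do not carry over. Pictures are saved under pics/ and viewed, about 12 in all and at most 16, crops included, and the job is handed in when it is done.

```bash
mkdir -p pics; cat > h.py <<'E'
import numpy as np, cv2
from workcell import robot
def rays(name,px):
    p=robot.camera_params(name)
    K=np.array(p["intrinsics"],float);d=np.array(p["dist_coeffs"],float)
    R=np.array(p["rotation"],float);t=np.array(p["position"],float)
    u=cv2.undistortPoints(np.array(px,float).reshape(-1,1,2),K,d).reshape(-1,2)
    return t,np.c_[u,np.ones(len(u))]@R.T
def onplane(name,px,z):
    t,r=rays(name,px); s=(z-t[2])/r[:,2]; return t+r*s[:,None]
def proj(name,X):
    p=robot.camera_params(name)
    R=np.array(p["rotation"],float);t=np.array(p["position"],float)
    rv=cv2.Rodrigues(R.T)[0]
    return cv2.projectPoints(np.array(X,float).reshape(-1,1,3),rv,-R.T@t,np.array(p["intrinsics"],float),np.array(p["dist_coeffs"],float))[0].reshape(-1,2)
E
python3 - <<'E'
from h import *
for n in("scene","top","wrist"):
    im=robot.capture(n);cv2.imwrite(f"pics/{n}0.png",im)
    p=robot.camera_params(n);print(n,np.round(p["position"],3),np.round(p["rotation"],3).tolist(),np.round(p["intrinsics"],1).tolist(),p["dist_coeffs"])
print(robot.read_state())
E
```

```text
scene [ 1.051 -0.258  0.856] [0.825, 0.475, -0.16, -0.261] [[514.9, 0.0, 315.0], [0.0, 514.9, 197.6], [0.0, 0.0, 1.0]] [-0.00756908  0.          0.          0.          0.        ]
top [0.333 0.015 1.016] [0.719, -0.687, 0.073, -0.076] [[418.8, 0.0, 326.7], [0.0, 418.8, 199.6], [0.0, 0.0, 1.0]] [0.01140709 0.         0.         0.         0.        ]
wrist [ 0.29  -0.613  0.374] [0.809, -0.572, -0.079, 0.111] [[327.2, 0.0, 321.0], [0.0, 327.2, 201.1], [0.0, 0.0, 1.0]] [-0.05109879  0.          0.          0.          0.        ]
{'clock': 0.15, 'joint_positions': array([-1.26976973e+00,  1.16373975e-01,  1.44209597e+00, -1.25030715e-06,
        1.58400600e+00, -3.77820846e-02]), 'joint_velocities': array([-0.00087024, -0.00193609, -0.00215931, -0.00161177,  0.00032919,
       -0.00090754]), 'effort': array([ 9.35672506e-04, -7.32505488e+01, -6.32847190e+01, -1.72838445e-04,
        4.90365434e-03,  4.97238091e-05]), 'tcp_pos': array([ 0.22430624, -0.63649115,  0.23074283]), 'orientation': array([ 8.16199565e-01, -5.77769915e-01, -3.50954969e-04, -2.68107058e-04]), 'ft_force': array([-0.15009033, -0.63930881, -0.19444279]), 'torque': array([0.06483481, 0.05104369, 0.00706954]), 'opening': 0.08535169871391338}
```

```bash
sed -i 's/R=np.array(p\["rotation"\],float)/R=Rot.from_quat(p["rotation"]).as_matrix()/; 1a from scipy.spatial.transform import Rotation as Rot' h.py; python3 -c "
from h import *
for n in('scene','top','wrist'):print(Rot.from_quat(robot.camera_params(n)['rotation']).as_matrix()[:,2])"
```

```text
[-0.51070993  0.27863044 -0.81335137]
[ 0.20942344  0.00801627 -0.97779219]
[-0.25491993 -0.08924006 -0.96283542]
```

View pics/top0.png

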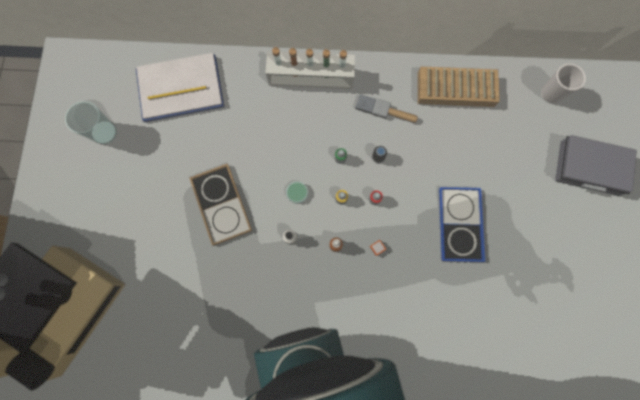

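View pics/scene0.png

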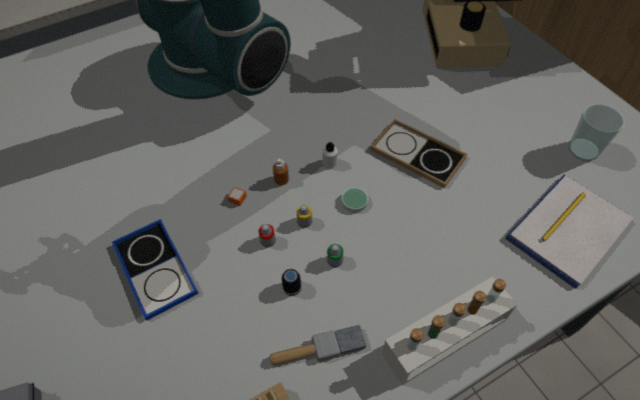

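Top view: wood tray centred ~(220,203), blue tray ~(462,224), yellow (342,196), red (376,197), amber (336,243), eyepiece (379,153); unwanted green (341,155), white bottle (289,236), petri (298,192), box (379,248). Scene view: yellow (304,215), red (267,234), amber (281,172), eyepiece (291,281), blue tray (154,268), wood tray (419,152).

```bash
python3 - <<'E'
from h import *
o={'yel':((342,196),(304,215),.025),'red':((376,197),(267,234),.025),'amb':((336,243),(281,172),.032),'eye':((379,153),(291,281),.023),
'green':((341,155),(335,255),.025),'white':((289,236),(330,155),.032),'petri':((298,192),(355,200),.01),'box':((379,248),(237,197),.01),
'blue':((462,224),(154,268),.007),'wood':((220,203),(419,152),.007),
'bl_b':((462,241),(146,250),.007),'bl_w':((460,207),(162,285),.007),'wd_b':((215,188),(437,161),.007),'wd_w':((226,219),(402,143),.007)}
for k,(a,b,z) in o.items():
    A=onplane('top',[a],z)[0];B=onplane('scene',[b],z)[0];print(k,np.round(A,3),np.round(B,3))
print(proj('top',[[0,0,0],[.224,-.637,.231]]))
E
```

```text
yel [ 0.556 -0.013  0.025] [ 0.554 -0.012  0.025]
red [ 0.557 -0.096  0.025] [ 0.556 -0.093  0.025]
amb [ 0.44  -0.003  0.032] [ 0.442 -0.003  0.032]
eye [ 0.67  -0.101  0.023] [ 0.664 -0.1    0.023]
green [ 0.66  -0.007  0.025] [ 0.66  -0.006  0.025]
white [0.452 0.108 0.032] [0.454 0.106 0.032]
petri [0.564 0.095 0.01 ] [0.565 0.099 0.01 ]
box [ 0.435 -0.107  0.01 ] [ 0.438 -0.103  0.01 ]
blue [ 0.503 -0.308  0.007] [ 0.505 -0.305  0.007]
wood [0.529 0.285 0.007] [0.527 0.287 0.007]
bl_b [ 0.462 -0.307  0.007] [ 0.46  -0.305  0.007]
bl_w [ 0.545 -0.304  0.007] [ 0.546 -0.304  0.007]
wd_b [0.566 0.301 0.007] [0.566 0.304 0.007]
wd_w [0.49  0.267 0.007] [0.487 0.27  0.007]
[[326.34613787 444.96445569]
 [696.51164151 371.02673438]]
```

```bash

python3 -m handwheel '[{"tx":2,"ty":2,"tz":4,"wz":0.12},{"tx":5,"ty":5,"tz":8,"wz":0.24},{"tx":8,"ty":9,"tz":10,"wz":0.36},{"tx":11,"ty":13,"tz":10,"wz":0.48},{"tx":14,"ty":17,"tz":10,"wz":0.6}]' -1 40
python3 -m handwheel '[{"tx":3,"ty":4,"tz":0,"wz":0.13},{"tx":6,"ty":8,"tz":0,"wz":0.26},{"tx":9,"ty":12,"tz":0,"wz":0.39},{"tx":12,"ty":16,"tz":0,"wz":0.51},{"tx":14,"ty":20,"tz":0,"wz":0.63}]'
python3 -m handwheel '[{"tx":1,"ty":4,"tz":0,"wz":0},{"tx":2,"ty":8,"tz":0,"wz":0},{"tx":2,"ty":12,"tz":0,"wz":0},{"tx":2,"ty":16,"tz":0,"wz":0},{"tx":2,"ty":17,"tz":0,"wz":0}]'
python3 - <<'E'
from h import *
import time
print(robot.read_state()['tcp_pos'],Rot.from_quat(robot.read_state()['orientation']).as_matrix().round(3).tolist())
cv2.imwrite('pics/wrist1.png',robot.capture('wrist'))
E
```

```text
[ 0.22430624 -0.63649115  0.23074283] [[0.332, -0.943, -0.0], [-0.943, -0.332, 0.001], [-0.001, -0.0, -1.0]]validation failed for argument at $[0]...
validation failed for argument at $[0]...
validation failed for argument at $[0]...
```

View pics/wrist1.png

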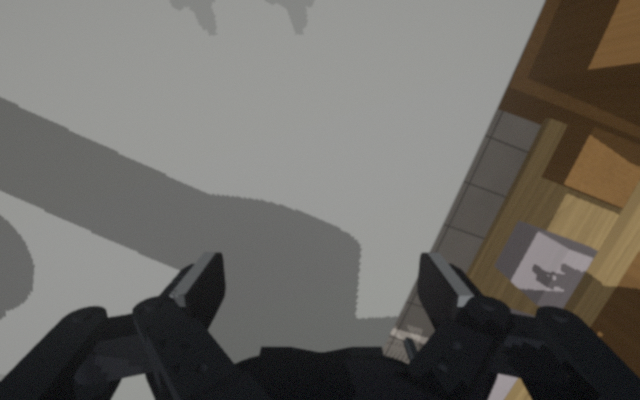

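The rows were refused because each needs all six keys; the arm has not moved. The picture shows only bare bench, with the open jaws at the bottom (~(205,285) and (440,285)).

```bash

python3 -m handwheel '[{"tx":2,"ty":2,"tz":4,"wx":0,"wy":0,"wz":0.12},{"tx":5,"ty":5,"tz":8,"wx":0,"wy":0,"wz":0.24},{"tx":8,"ty":9,"tz":10,"wx":0,"wy":0,"wz":0.36},{"tx":11,"ty":13,"tz":10,"wx":0,"wy":0,"wz":0.48},{"tx":14,"ty":17,"tz":10,"wx":0,"wy":0,"wz":0.6}]' -1 40 &&
python3 -m handwheel '[{"tx":3,"ty":4,"tz":0,"wx":0,"wy":0,"wz":0.13},{"tx":6,"ty":8,"tz":0,"wx":0,"wy":0,"wz":0.26},{"tx":9,"ty":12,"tz":0,"wx":0,"wy":0,"wz":0.39},{"tx":12,"ty":16,"tz":0,"wx":0,"wy":0,"wz":0.51},{"tx":14,"ty":20,"tz":0,"wx":0,"wy":0,"wz":0.63}]' &&
python3 -m handwheel '[{"tx":1,"ty":4,"tz":0,"wx":0,"wy":0,"wz":0},{"tx":2,"ty":8,"tz":0,"wx":0,"wy":0,"wz":0},{"tx":2,"ty":12,"tz":0,"wx":0,"wy":0,"wz":0},{"tx":2,"ty":16,"tz":0,"wx":0,"wy":0,"wz":0},{"tx":2,"ty":17,"tz":0,"wx":0,"wy":0,"wz":0}]'
python3 - <<'E'
from h import *
s=robot.read_state();print(s['tcp_pos'],Rot.from_quat(s['orientation']).as_matrix().round(3).tolist())
cv2.imwrite('pics/wrist2.png',robot.capture('wrist'))
E
```

```text
clock: 0.7
tcp_pos: [0.3587, -0.4738, 0.3322]
orientation: [0.951, -0.309, 0.001, 0.0]
ft_force: [0.5, -0.6, -0.1]
opening: 0.0855
clock: 1.2
tcp_pos: [0.4991, -0.2732, 0.3308]
orientation: [1.0, 0.002, -0.0, -0.0]
ft_force: [0.8, -0.5, 0.1]
opening: 0.0855
clock: 1.7
tcp_pos: [0.5177, -0.1022, 0.3314]
orientation: [1.0, 0.0, 0.0, -0.0]
ft_force: [0.1, 0.5, 0.7]
opening: 0.0854
[ 0.51773645 -0.10218303  0.33141506] [[1.0, 0.001, 0.001], [0.001, -1.0, 0.0], [0.001, -0.0, -1.0]]
```

View pics/wrist2.png

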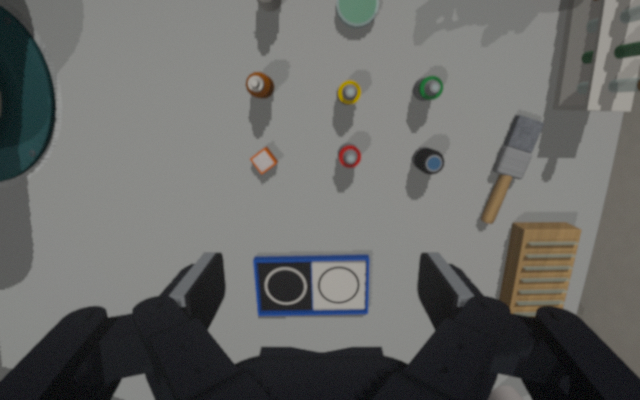

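Wrist view: yellow ring (349,92), red ring (349,156), amber bottle (260,86) with its cap at (256,84), eyepiece lens (433,161), blue tray rings black-lining (286,286), white-lining (339,284).

```bash
cat > m.py <<'E'
from h import *
def blob(im,c,r,f):
    hsv=cv2.cvtColor(im,cv2.COLOR_BGR2HSV)
    m=np.zeros(im.shape[:2],np.uint8);cv2.circle(m,c,r,255,-1)
    m&=(f(hsv.astype(int))*255).astype(np.uint8)
    n,l,s,ce=cv2.connectedComponentsWithStats(m)
    i=1+s[1:,4].argmax(); pts=np.argwhere(l==i)[:,::-1].astype(np.float32)
    h=cv2.convexHull(pts); e=cv2.fitEllipse(h) if len(h)>4 else None
    return s[i].tolist(),e
E
python3 - <<'E'
from m import *
im=cv2.imread('pics/wrist2.png')
H,S,V=(lambda h:h[...,0]),(lambda h:h[...,1]),(lambda h:h[...,2])
T={'yel':((349,92),18,lambda h:(H(h)>18)&(H(h)<36)&(S(h)>110),.0345),
'red':((349,156),18,lambda h:((H(h)<8)|(H(h)>170))&(S(h)>110),.0345),
'ambcap':((256,84),9,lambda h:(S(h)<70)&(V(h)>110),.052),
'lens':((433,161),14,lambda h:(H(h)>90)&(H(h)<125)&(S(h)>70)&(V(h)>70),.046),
'rb':((286,286),26,lambda h:V(h)>110,.007),'rw':((339,284),25,lambda h:V(h)<90,.007)}
for k,(c,r,f,z) in T.items():
    s,e=blob(im,c,r,f); print(k,s,np.round(e[0],1),np.round(e[1],1),onplane('wrist',[e[0]],z)[0].round(4))
t=cv2.imread('pics/top0.png')
E
```

```text
yel [337, 80, 24, 25, 275] [348.9  92. ] [22.9 24.3] [ 0.5545 -0.0107  0.0345]
red [339, 145, 22, 22, 220] [349.3 155.9] [21.9 22.1] [ 0.5568 -0.093   0.0345]
ambcap [248, 76, 16, 15, 168] [255.   83.3] [15.2 16. ] [ 0.4377 -0.0011  0.052 ]
lens [428, 157, 12, 13, 120] [433.5 163. ] [11.4 12.6] [ 0.668  -0.1004  0.046 ]
rb [265, 267, 42, 38, 305] [285.2 285.4] [37.2 41.8] [ 0.4615 -0.3046  0.007 ]Traceback (most recent call last):
  File "<stdin>", line 10, in <module>
  File "m.py", line 7, in blob
    i=1+s[1:,4].argmax(); pts=np.argwhere(l==i)[:,::-1].astype(np.float32)
        ~~~~~~~~~~~~~~^^
ValueError: attempt to get argmax of an empty sequence
```

```bash

python3 -m handwheel '[{"tx":0.7,"ty":2,"tz":-4,"wx":0,"wy":0,"wz":0},{"tx":1.5,"ty":4.2,"tz":-9,"wx":0,"wy":0,"wz":0},{"tx":2.3,"ty":6.4,"tz":-14,"wx":0,"wy":0,"wz":0},{"tx":3,"ty":8.5,"tz":-18,"wx":0,"wy":0,"wz":0},{"tx":3,"ty":8.5,"tz":-20,"wx":0,"wy":0,"wz":0}]' -1 40 &&
python3 -m handwheel '[{"tx":0,"ty":0,"tz":-1,"wx":0,"wy":0,"wz":0},{"tx":0,"ty":0,"tz":-2,"wx":0,"wy":0,"wz":0},{"tx":0,"ty":0,"tz":-2,"wx":0,"wy":0,"wz":0},{"tx":0,"ty":0,"tz":-2,"wx":0,"wy":0,"wz":0},{"tx":0,"ty":0,"tz":-2,"wx":0,"wy":0,"wz":0}]'
```

```text
clock: 2.25
tcp_pos: [0.5471, -0.0193, 0.1272]
orientation: [1.0, -0.001, -0.002, -0.0]
ft_force: [0.1, -1.6, 0.3]
opening: 0.0853
clock: 2.75
tcp_pos: [0.5485, -0.0206, 0.1126]
orientation: [1.0, -0.001, 0.001, 0.0]
ft_force: [0.2, -0.5, 0.3]
opening: 0.0854
```

```bash

python3 -m handwheel '[{"tx":0.3,"ty":0.5,"tz":-1,"wx":0,"wy":0,"wz":0},{"tx":0.6,"ty":1,"tz":-2.5,"wx":0,"wy":0,"wz":0},{"tx":0.6,"ty":1,"tz":-3.5,"wx":0,"wy":0,"wz":0},{"tx":0.6,"ty":1,"tz":-4,"wx":0,"wy":0,"wz":0},{"tx":0.6,"ty":1,"tz":-4,"wx":0,"wy":0,"wz":0}]' &&
python3 -m handwheel '[{"tx":0,"ty":0,"tz":-1.5,"wx":0,"wy":0,"wz":0},{"tx":0,"ty":0,"tz":-3.5,"wx":0,"wy":0,"wz":0},{"tx":0,"ty":0,"tz":-5,"wx":0,"wy":0,"wz":0},{"tx":0,"ty":0,"tz":-6,"wx":0,"wy":0,"wz":0},{"tx":0,"ty":0,"tz":-6,"wx":0,"wy":0,"wz":0}]'
python3 - <<'E'
from h import *
cv2.imwrite('pics/wrist3.png',robot.capture('wrist'))
E
```

```text
clock: 3.25
tcp_pos: [0.5534, -0.0101, 0.0699]
orientation: [1.0, -0.001, -0.001, -0.0]
ft_force: [0.8, -0.5, 0.2]
opening: 0.0853
clock: 3.75
tcp_pos: [0.5532, -0.0102, 0.0095]
orientation: [1.0, -0.001, -0.001, -0.0]
ft_force: [0.2, -0.1, 0.2]
opening: 0.0851
```

View pics/wrist3.png

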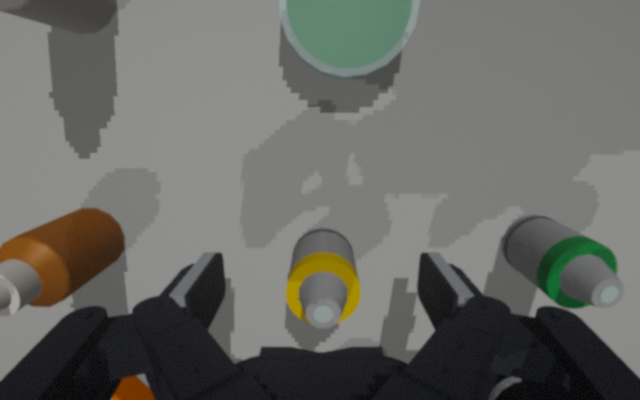

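The yellow objective (ring (323,287)) stands centred between the jaws, with green and amber well outside. Close on it.

```bash

Z='x'; python3 -m handwheel '[{"tx":0,"ty":0,"tz":0,"wx":0,"wy":0,"wz":0},{"tx":0,"ty":0,"tz":0,"wx":0,"wy":0,"wz":0},{"tx":0,"ty":0,"tz":0,"wx":0,"wy":0,"wz":0},{"tx":0,"ty":0,"tz":0,"wx":0,"wy":0,"wz":0},{"tx":0,"ty":0,"tz":0,"wx":0,"wy":0,"wz":0}]' 1 40 &&
python3 -m handwheel '[{"tx":0,"ty":0,"tz":0,"wx":0,"wy":0,"wz":0},{"tx":0,"ty":0,"tz":0,"wx":0,"wy":0,"wz":0},{"tx":0,"ty":0,"tz":0.5,"wx":0,"wy":0,"wz":0},{"tx":0,"ty":0,"tz":1,"wx":0,"wy":0,"wz":0},{"tx":0,"ty":0,"tz":2,"wx":0,"wy":0,"wz":0}]' &&
python3 -m handwheel '[{"tx":0,"ty":0,"tz":2,"wx":0,"wy":0,"wz":0},{"tx":0,"ty":0,"tz":5,"wx":0,"wy":0,"wz":0},{"tx":0,"ty":0,"tz":8,"wx":0,"wy":0,"wz":0},{"tx":0,"ty":0,"tz":10,"wx":0,"wy":0,"wz":0},{"tx":0,"ty":0,"tz":10,"wx":0,"wy":0,"wz":0}]'
```

```text
clock: 4.3
tcp_pos: [0.554, -0.0102, 0.0116]
orientation: [1.0, -0.001, 0.0, 0.0]
ft_force: [-2.1, -0.2, 5.4]
opening: 0.0281
clock: 4.8
tcp_pos: [0.5536, -0.0102, 0.0312]
orientation: [1.0, -0.001, -0.0, -0.0]
ft_force: [-0.7, 0.5, -0.6]
opening: 0.0283
clock: 5.3
tcp_pos: [0.5551, -0.0103, 0.1351]
orientation: [1.0, -0.001, 0.003, 0.0]
ft_force: [-0.2, -0.1, -1.3]
opening: 0.0279
```

```bash

python3 -m handwheel '[{"tx":-0.7,"ty":-2,"tz":0,"wx":0,"wy":0,"wz":0},{"tx":-1.7,"ty":-5,"tz":0,"wx":0,"wy":0,"wz":0},{"tx":-2.7,"ty":-8,"tz":0,"wx":0,"wy":0,"wz":0},{"tx":-3.7,"ty":-11,"tz":0,"wx":0,"wy":0,"wz":0},{"tx":-4.7,"ty":-14,"tz":0,"wx":0,"wy":0,"wz":0}]' &&
python3 -m handwheel '[{"tx":-1,"ty":-3,"tz":0,"wx":0,"wy":0,"wz":0},{"tx":-2,"ty":-6,"tz":0,"wx":0,"wy":0,"wz":0},{"tx":-3,"ty":-9,"tz":0,"wx":0,"wy":0,"wz":0},{"tx":-4,"ty":-12,"tz":0,"wx":0,"wy":0,"wz":0},{"tx":-4.7,"ty":-14.5,"tz":0,"wx":0,"wy":0,"wz":0}]' &&
python3 -m handwheel '[{"tx":0,"ty":-0.5,"tz":-1,"wx":0,"wy":0,"wz":0},{"tx":0,"ty":-1,"tz":-3,"wx":0,"wy":0,"wz":0},{"tx":0,"ty":-1,"tz":-5,"wx":0,"wy":0,"wz":0},{"tx":0,"ty":-1,"tz":-6,"wx":0,"wy":0,"wz":0},{"tx":0,"ty":-1,"tz":-6,"wx":0,"wy":0,"wz":0}]'
python3 - <<'E'
from h import *
s=robot.read_state();print(s['tcp_pos'],s['opening'])
cv2.imwrite('pics/wrist4.png',robot.capture('wrist'))
E
```

```text
clock: 5.8
tcp_pos: [0.506, -0.1512, 0.1305]
orientation: [1.0, -0.001, -0.0, -0.0]
ft_force: [0.8, -0.5, 0.1]
opening: 0.0281
clock: 6.3
tcp_pos: [0.4589, -0.2965, 0.1305]
orientation: [1.0, -0.001, -0.0, -0.0]
ft_force: [0.5, -0.0, -1.1]
opening: 0.0285
clock: 6.8
tcp_pos: [0.4593, -0.3042, 0.0692]
orientation: [1.0, -0.001, -0.001, -0.001]
ft_force: [-0.3, 0.3, -0.6]
opening: 0.0281
[ 0.45933482 -0.30420302  0.06923601] 0.028131705311079107
```

View pics/wrist4.png

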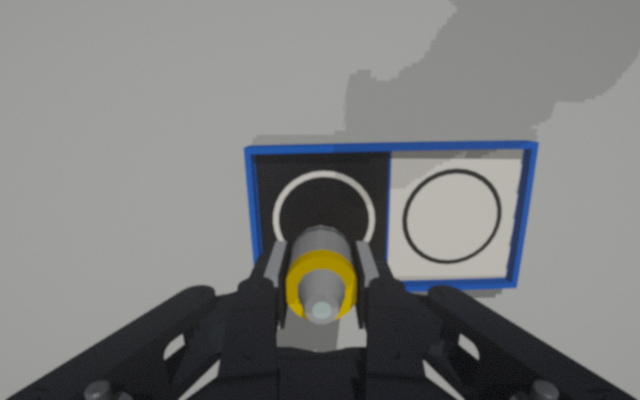

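The objective is held upright above the black lining. Ring outlines are centred at about (324,221) black lining and (452,216) white lining; I check these.

```bash
python3 - <<'E'
from h import *
print(onplane('wrist',[(324,221),(452,216)],.007).round(4))
E
python3 -m handwheel '[{"tx":0.1,"ty":0,"tz":-1,"wx":0,"wy":0,"wz":0},{"tx":0.1,"ty":0,"tz":-2,"wx":0,"wy":0,"wz":0},{"tx":0.1,"ty":0,"tz":-3,"wx":0,"wy":0,"wz":0},{"tx":0.1,"ty":0,"tz":-3.8,"wx":0,"wy":0,"wz":0},{"tx":0.1,"ty":0,"tz":-4.2,"wx":0,"wy":0,"wz":0}]'
```

```text
[[ 0.4625 -0.3067  0.007 ]
 [ 0.5483 -0.3034  0.007 ]]
clock: 7.35
tcp_pos: [0.4606, -0.305, 0.028]
orientation: [1.0, -0.001, -0.0, -0.0]
ft_force: [-0.4, -0.0, -0.4]
opening: 0.0282
```

```bash
python3 -m handwheel '[{"tx":0.1,"ty":0,"tz":-0.2,"wx":0,"wy":0,"wz":0},{"tx":0.1,"ty":0,"tz":-0.4,"wx":0,"wy":0,"wz":0},{"tx":0.1,"ty":0,"tz":-0.6,"wx":0,"wy":0,"wz":0},{"tx":0.1,"ty":0,"tz":-0.7,"wx":0,"wy":0,"wz":0},{"tx":0.1,"ty":0,"tz":-0.7,"wx":0,"wy":0,"wz":0}]'
```

```text
clock: 7.85
tcp_pos: [0.4619, -0.3052, 0.0221]
orientation: [1.0, -0.001, 0.0, -0.0]
ft_force: [0.0, 0.4, -1.0]
opening: 0.0281
```

```bash
python3 -m handwheel '[{"tx":0,"ty":0,"tz":-0.1,"wx":0,"wy":0,"wz":0},{"tx":0,"ty":0,"tz":-0.2,"wx":0,"wy":0,"wz":0},{"tx":0,"ty":0,"tz":-0.2,"wx":0,"wy":0,"wz":0},{"tx":0,"ty":0,"tz":-0.2,"wx":0,"wy":0,"wz":0},{"tx":0,"ty":0,"tz":-0.2,"wx":0,"wy":0,"wz":0}]'
python3 -m handwheel '[{"tx":0,"ty":0,"tz":0,"wx":0,"wy":0,"wz":0},{"tx":0,"ty":0,"tz":-0.1,"wx":0,"wy":0,"wz":0},{"tx":0,"ty":0,"tz":-0.1,"wx":0,"wy":0,"wz":0},{"tx":0,"ty":0,"tz":-0.1,"wx":0,"wy":0,"wz":0},{"tx":0,"ty":0,"tz":-0.1,"wx":0,"wy":0,"wz":0}]'
```

```text
clock: 8.35
tcp_pos: [0.4619, -0.3052, 0.0202]
orientation: [1.0, -0.001, 0.0, 0.0]
ft_force: [0.6, -0.2, -0.1]
opening: 0.0283
clock: 8.85
tcp_pos: [0.4619, -0.3052, 0.0192]
orientation: [1.0, -0.001, 0.0, 0.0]
ft_force: [1.0, -0.7, 0.1]
opening: 0.0281
```

```bash
python3 -m handwheel '[{"tx":0,"ty":0,"tz":-0.1,"wx":0,"wy":0,"wz":0},{"tx":0,"ty":0,"tz":-0.1,"wx":0,"wy":0,"wz":0},{"tx":0,"ty":0,"tz":-0.1,"wx":0,"wy":0,"wz":0},{"tx":0,"ty":0,"tz":-0.1,"wx":0,"wy":0,"wz":0},{"tx":0,"ty":0,"tz":-0.1,"wx":0,"wy":0,"wz":0}]'
python3 -m handwheel '[{"tx":0,"ty":0,"tz":0,"wx":0,"wy":0,"wz":0},{"tx":0,"ty":0,"tz":-0.1,"wx":0,"wy":0,"wz":0},{"tx":0,"ty":0,"tz":-0.1,"wx":0,"wy":0,"wz":0},{"tx":0,"ty":0,"tz":-0.1,"wx":0,"wy":0,"wz":0},{"tx":0,"ty":0,"tz":-0.1,"wx":0,"wy":0,"wz":0}]'
```

```text
clock: 9.35
tcp_pos: [0.462, -0.3053, 0.0187]
orientation: [1.0, -0.001, 0.0, 0.0]
ft_force: [-2.5, 1.2, 4.6]
opening: 0.0286
clock: 9.85
tcp_pos: [0.462, -0.3054, 0.0185]
orientation: [1.0, -0.001, 0.0, 0.0]
ft_force: [-8.0, 4.8, 16.8]
opening: 0.0287
```

Contact at TCP z ≈ 18.7 mm, as expected (grasped at 11.6 + 7 floor). Release partway, rise.

```bash
python3 -m handwheel '[{"tx":0,"ty":0,"tz":0.1,"wx":0,"wy":0,"wz":0},{"tx":0,"ty":0,"tz":0.1,"wx":0,"wy":0,"wz":0},{"tx":0,"ty":0,"tz":0.1,"wx":0,"wy":0,"wz":0},{"tx":0,"ty":0,"tz":0.1,"wx":0,"wy":0,"wz":0},{"tx":0,"ty":0,"tz":0.1,"wx":0,"wy":0,"wz":0}]' -0.2 &&
python3 -m handwheel '[{"tx":0,"ty":0,"tz":1,"wx":0,"wy":0,"wz":0},{"tx":0,"ty":0,"tz":3,"wx":0,"wy":0,"wz":0},{"tx":0,"ty":0,"tz":6,"wx":0,"wy":0,"wz":0},{"tx":0,"ty":0,"tz":9,"wx":0,"wy":0,"wz":0},{"tx":0,"ty":0,"tz":12,"wx":0,"wy":0,"wz":0}]'
python3 -m handwheel '[{"tx":0,"ty":3,"tz":2,"wx":0,"wy":0,"wz":0},{"tx":0,"ty":7,"tz":4,"wx":0,"wy":0,"wz":0},{"tx":0,"ty":11,"tz":4,"wx":0,"wy":0,"wz":0},{"tx":-0.5,"ty":15,"tz":4,"wx":0,"wy":0,"wz":0},{"tx":-1,"ty":18,"tz":4,"wx":0,"wy":0,"wz":0}]' -1
python3 - <<'E'
from h import *
s=robot.read_state();print(s['tcp_pos'],s['opening'])
cv2.imwrite('pics/wrist5.png',robot.capture('wrist'))
cv2.imwrite('pics/scene5.png',cv2.resize(robot.capture('scene')[130:330,90:410],None,fx=2,fy=2))
E
```

```text
clock: 10.35
tcp_pos: [0.4619, -0.3052, 0.018]
orientation: [1.0, -0.001, -0.0, -0.0]
ft_force: [-0.6, 0.4, -0.3]
opening: 0.0514
clock: 10.85
tcp_pos: [0.4618, -0.3051, 0.1401]
orientation: [1.0, -0.001, 0.0, 0.0]
ft_force: [0.0, -0.9, -0.5]
opening: 0.0511
clock: 11.35
tcp_pos: [0.4515, -0.1233, 0.1791]
orientation: [1.0, -0.001, 0.001, 0.0]
ft_force: [-0.5, -0.3, 0.1]
opening: 0.085
[ 0.45150195 -0.12332226  0.17910368] 0.08503770307069473
```

View pics/scene5.png

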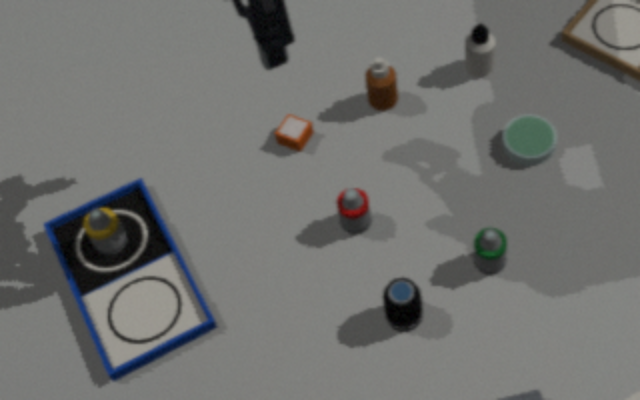

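Yellow stands upright inside its ring on the black lining (crop (105,232)); everything else is undisturbed. Next the amber bottle.

```bash
python3 -m handwheel '[{"tx":-0.2,"ty":2,"tz":0,"wx":0,"wy":0,"wz":0},{"tx":-0.5,"ty":5,"tz":0,"wx":0,"wy":0,"wz":0},{"tx":-0.8,"ty":8,"tz":-2,"wx":0,"wy":0,"wz":0},{"tx":-1.1,"ty":11,"tz":-4,"wx":0,"wy":0,"wz":0},{"tx":-1.1,"ty":12.1,"tz":-6,"wx":0,"wy":0,"wz":0}]' &&
python3 -m handwheel '[{"tx":0,"ty":0,"tz":-1,"wx":0,"wy":0,"wz":0},{"tx":0,"ty":0,"tz":-2,"wx":0,"wy":0,"wz":0},{"tx":0,"ty":0,"tz":-2,"wx":0,"wy":0,"wz":0},{"tx":0,"ty":0,"tz":-2,"wx":0,"wy":0,"wz":0},{"tx":0,"ty":0,"tz":-2,"wx":0,"wy":0,"wz":0}]'
python3 - <<'E'
from h import *
cv2.imwrite('pics/wrist6.png',robot.capture('wrist'))
E
```

```text
clock: 11.95
tcp_pos: [0.4408, -0.0027, 0.1182]
orientation: [1.0, -0.0, 0.001, -0.0]
ft_force: [0.2, -0.2, -0.6]
opening: 0.0854
clock: 12.45
tcp_pos: [0.4413, -0.0048, 0.099]
orientation: [1.0, -0.001, 0.0, 0.0]
ft_force: [-0.1, 0.1, -0.5]
opening: 0.0856
```

View pics/wrist6.png

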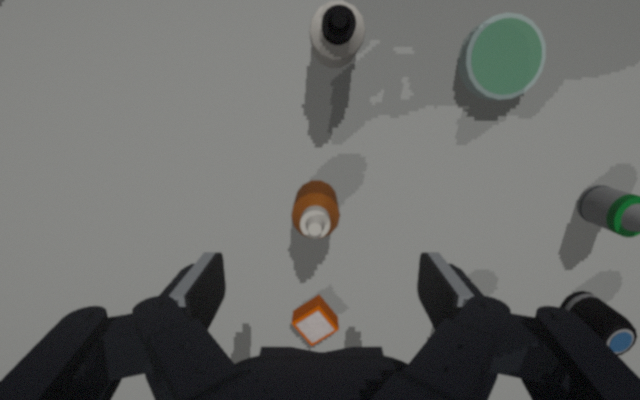

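Amber bottle: tip at (316,228), far foot edge at (317,181); jaws clear of it.

```bash
python3 - <<'E'
from h import *
print(onplane('wrist',[(316,228)],.062),onplane('wrist',[(315,222)],.052),onplane('wrist',[(317,181)],0.0),robot.read_state()['tcp_pos'])
E
python3 -m handwheel '[{"tx":-0.1,"ty":0.2,"tz":-1.5,"wx":0,"wy":0,"wz":0},{"tx":-0.2,"ty":0.3,"tz":-3,"wx":0,"wy":0,"wz":0},{"tx":-0.2,"ty":0.3,"tz":-3,"wx":0,"wy":0,"wz":0},{"tx":-0.2,"ty":0.3,"tz":-3,"wx":0,"wy":0,"wz":0},{"tx":-0.2,"ty":0.3,"tz":-3,"wx":0,"wy":0,"wz":0}]'
```

```text
[[ 0.43920134 -0.0018261   0.062     ]] [[ 0.438451   -0.00162142  0.052     ]] [[0.43920126 0.01286492 0.        ]] [ 0.44128666 -0.00464748  0.0989279 ]
clock: 13.0
tcp_pos: [0.4391, -0.0012, 0.0684]
orientation: [1.0, -0.001, 0.0, 0.0]
ft_force: [-0.4, 0.4, 0.7]
opening: 0.0853
```

```bash
python3 -m handwheel '[{"tx":0,"ty":0,"tz":-1.5,"wx":0,"wy":0,"wz":0},{"tx":0,"ty":-0.1,"tz":-3.5,"wx":0,"wy":0,"wz":0},{"tx":0,"ty":-0.1,"tz":-5,"wx":0,"wy":0,"wz":0},{"tx":0,"ty":-0.1,"tz":-5.7,"wx":0,"wy":0,"wz":0},{"tx":0,"ty":-0.1,"tz":-5.7,"wx":0,"wy":0,"wz":0}]' &&
python3 -m handwheel '[{"tx":0,"ty":0,"tz":0,"wx":0,"wy":0,"wz":0},{"tx":0,"ty":0,"tz":0,"wx":0,"wy":0,"wz":0},{"tx":0,"ty":0,"tz":0,"wx":0,"wy":0,"wz":0},{"tx":0,"ty":0,"tz":0,"wx":0,"wy":0,"wz":0},{"tx":0,"ty":0,"tz":0,"wx":0,"wy":0,"wz":0}]' 1 40 &&
python3 -m handwheel '[{"tx":0,"ty":0,"tz":0,"wx":0,"wy":0,"wz":0},{"tx":0,"ty":0,"tz":0,"wx":0,"wy":0,"wz":0},{"tx":0,"ty":0,"tz":0.5,"wx":0,"wy":0,"wz":0},{"tx":0,"ty":0,"tz":1,"wx":0,"wy":0,"wz":0},{"tx":0,"ty":0,"tz":2,"wx":0,"wy":0,"wz":0}]' &&
python3 -m handwheel '[{"tx":0,"ty":0,"tz":2,"wx":0,"wy":0,"wz":0},{"tx":0,"ty":0,"tz":5,"wx":0,"wy":0,"wz":0},{"tx":0,"ty":0,"tz":8,"wx":0,"wy":0,"wz":0},{"tx":0,"ty":0,"tz":11,"wx":0,"wy":0,"wz":0},{"tx":0,"ty":0,"tz":12,"wx":0,"wy":0,"wz":0}]'
```

```text
clock: 13.5
tcp_pos: [0.4384, -0.0022, 0.0101]
orientation: [1.0, -0.001, -0.001, -0.0]
ft_force: [0.2, 0.1, 0.3]
opening: 0.0856
clock: 14.0
tcp_pos: [0.4393, -0.0022, 0.0118]
orientation: [1.0, -0.001, 0.0, 0.0]
ft_force: [-2.0, 0.3, 6.0]
opening: 0.0309
clock: 14.5
tcp_pos: [0.4386, -0.0022, 0.0313]
orientation: [1.0, -0.001, -0.0, -0.0]
ft_force: [-1.2, -0.2, -0.8]
opening: 0.0309
clock: 15.0
tcp_pos: [0.4398, -0.0022, 0.1549]
orientation: [1.0, -0.001, 0.002, 0.0]
ft_force: [-0.1, 0.1, -1.1]
opening: 0.0309
```

```bash
python3 -m handwheel '[{"tx":0.8,"ty":-2,"tz":0,"wx":0,"wy":0,"wz":0},{"tx":1.9,"ty":-5,"tz":0,"wx":0,"wy":0,"wz":0},{"tx":3.1,"ty":-8.5,"tz":0,"wx":0,"wy":0,"wz":0},{"tx":4.3,"ty":-12,"tz":0,"wx":0,"wy":0,"wz":0},{"tx":5.4,"ty":-15.1,"tz":0,"wx":0,"wy":0,"wz":0}]' &&
python3 -m handwheel '[{"tx":1.1,"ty":-3,"tz":0,"wx":0,"wy":0,"wz":0},{"tx":2.2,"ty":-6,"tz":0,"wx":0,"wy":0,"wz":0},{"tx":3.3,"ty":-9,"tz":0,"wx":0,"wy":0,"wz":0},{"tx":4.4,"ty":-12.5,"tz":0,"wx":0,"wy":0,"wz":0},{"tx":5.4,"ty":-15.1,"tz":0,"wx":0,"wy":0,"wz":0}]' &&
python3 -m handwheel '[{"tx":0,"ty":0,"tz":-1,"wx":0,"wy":0,"wz":0},{"tx":0,"ty":0,"tz":-3,"wx":0,"wy":0,"wz":0},{"tx":0,"ty":0,"tz":-6,"wx":0,"wy":0,"wz":0},{"tx":0,"ty":0,"tz":-8,"wx":0,"wy":0,"wz":0},{"tx":0,"ty":0,"tz":-8,"wx":0,"wy":0,"wz":0}]'
```

```text
clock: 15.5
tcp_pos: [0.493, -0.1548, 0.1507]
orientation: [1.0, -0.001, -0.0, -0.0]
ft_force: [0.9, 0.6, -0.6]
opening: 0.0309
clock: 16.0
tcp_pos: [0.5469, -0.306, 0.1504]
orientation: [1.0, -0.001, -0.0, -0.0]
ft_force: [0.9, 0.8, 0.1]
opening: 0.0309
clock: 16.5
tcp_pos: [0.5452, -0.3029, 0.0674]
orientation: [1.0, -0.001, -0.002, -0.001]
ft_force: [0.2, 0.5, 0.1]
opening: 0.0311
```

```bash
python3 -m handwheel '[{"tx":0.1,"ty":0,"tz":-1,"wx":0,"wy":0,"wz":0},{"tx":0.1,"ty":0,"tz":-2,"wx":0,"wy":0,"wz":0},{"tx":0.1,"ty":0,"tz":-3,"wx":0,"wy":0,"wz":0},{"tx":0.1,"ty":0,"tz":-4,"wx":0,"wy":0,"wz":0},{"tx":0.1,"ty":0,"tz":-4.3,"wx":0,"wy":0,"wz":0}]' && python3 -m handwheel '[{"tx":0,"ty":0,"tz":-0.1,"wx":0,"wy":0,"wz":0},{"tx":0,"ty":0,"tz":-0.2,"wx":0,"wy":0,"wz":0},{"tx":0,"ty":0,"tz":-0.3,"wx":0,"wy":0,"wz":0},{"tx":0,"ty":0,"tz":-0.4,"wx":0,"wy":0,"wz":0},{"tx":0,"ty":0,"tz":-0.4,"wx":0,"wy":0,"wz":0}]'
```

```text
clock: 17.0
tcp_pos: [0.5474, -0.3039, 0.0267]
orientation: [1.0, -0.001, -0.001, -0.0]
ft_force: [0.3, -0.5, -1.4]
opening: 0.0308
clock: 17.5
tcp_pos: [0.5479, -0.3042, 0.0242]
orientation: [1.0, -0.001, 0.0, 0.0]
ft_force: [0.8, -0.3, -0.7]
opening: 0.0305
```

```bash
python3 -m handwheel '[{"tx":0,"ty":0,"tz":-0.1,"wx":0,"wy":0,"wz":0},{"tx":0,"ty":0,"tz":-0.2,"wx":0,"wy":0,"wz":0},{"tx":0,"ty":0,"tz":-0.3,"wx":0,"wy":0,"wz":0},{"tx":0,"ty":0,"tz":-0.4,"wx":0,"wy":0,"wz":0},{"tx":0,"ty":0,"tz":-0.4,"wx":0,"wy":0,"wz":0}]' && python3 -m handwheel '[{"tx":0,"ty":0,"tz":0,"wx":0,"wy":0,"wz":0},{"tx":0,"ty":0,"tz":-0.1,"wx":0,"wy":0,"wz":0},{"tx":0,"ty":0,"tz":-0.1,"wx":0,"wy":0,"wz":0},{"tx":0,"ty":0,"tz":-0.1,"wx":0,"wy":0,"wz":0},{"tx":0,"ty":0,"tz":-0.1,"wx":0,"wy":0,"wz":0}]'
```

```text
clock: 18.0
tcp_pos: [0.5478, -0.3042, 0.02]
orientation: [1.0, -0.001, -0.0, -0.0]
ft_force: [0.1, -0.3, -1.2]
opening: 0.0302
clock: 18.5
tcp_pos: [0.5479, -0.3042, 0.0191]
orientation: [1.0, -0.001, -0.0, -0.0]
ft_force: [0.0, 0.1, 0.4]
opening: 0.0309
```

```bash
python3 -m handwheel '[{"tx":0,"ty":0,"tz":-0.05,"wx":0,"wy":0,"wz":0},{"tx":0,"ty":0,"tz":-0.1,"wx":0,"wy":0,"wz":0},{"tx":0,"ty":0,"tz":-0.1,"wx":0,"wy":0,"wz":0},{"tx":0,"ty":0,"tz":-0.1,"wx":0,"wy":0,"wz":0},{"tx":0,"ty":0,"tz":-0.1,"wx":0,"wy":0,"wz":0}]'  &&  python3 -m handwheel '[{"tx":0,"ty":0,"tz":0,"wx":0,"wy":0,"wz":0},{"tx":0,"ty":0,"tz":0,"wx":0,"wy":0,"wz":0},{"tx":0,"ty":0,"tz":0,"wx":0,"wy":0,"wz":0},{"tx":0,"ty":0,"tz":0,"wx":0,"wy":0,"wz":0},{"tx":0,"ty":0,"tz":0,"wx":0,"wy":0,"wz":0}]' -0.2 &&
python3 -m handwheel '[{"tx":0,"ty":0,"tz":1,"wx":0,"wy":0,"wz":0},{"tx":0,"ty":0,"tz":3,"wx":0,"wy":0,"wz":0},{"tx":0,"ty":0,"tz":6,"wx":0,"wy":0,"wz":0},{"tx":0,"ty":0,"tz":9,"wx":0,"wy":0,"wz":0},{"tx":0,"ty":0,"tz":12,"wx":0,"wy":0,"wz":0}]' &&
python3 -m handwheel '[{"tx":0,"ty":2,"tz":2,"wx":0,"wy":0,"wz":0},{"tx":0,"ty":5,"tz":3,"wx":0,"wy":0,"wz":0},{"tx":0.3,"ty":9,"tz":3,"wx":0,"wy":0,"wz":0},{"tx":0.6,"ty":13,"tz":3,"wx":0,"wy":0,"wz":0},{"tx":0.9,"ty":17,"tz":3,"wx":0,"wy":0,"wz":0}]' -1
python3 - <<'E'
from h import *
s=robot.read_state();print(s['tcp_pos'],s['opening'])
cv2.imwrite('pics/scene7.png',cv2.resize(robot.capture('scene')[90:330,90:490],None,fx=2,fy=2))
E
```

```text
clock: 19.0
tcp_pos: [0.548, -0.3043, 0.0188]
orientation: [1.0, -0.001, 0.0, 0.0]
ft_force: [-3.2, 1.6, 7.0]
opening: 0.0309
clock: 19.5
tcp_pos: [0.5479, -0.3042, 0.0181]
orientation: [1.0, -0.001, -0.0, -0.0]
ft_force: [0.7, -0.1, -0.8]
opening: 0.0511
clock: 20.0
tcp_pos: [0.5478, -0.3042, 0.1402]
orientation: [1.0, -0.001, 0.0, 0.0]
ft_force: [0.4, 0.3, 0.5]
opening: 0.0513
clock: 20.5
tcp_pos: [0.5568, -0.1328, 0.1692]
orientation: [1.0, -0.001, 0.0, 0.0]
ft_force: [0.4, -0.8, 0.3]
opening: 0.0856
[ 0.55677073 -0.13280488  0.16920335] 0.08555338230889982
```

View pics/scene7.png

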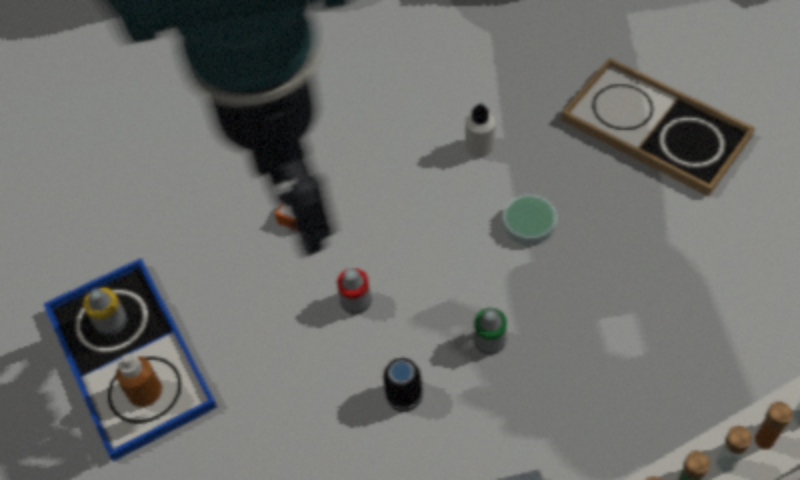

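Amber stands in the black ring on the white lining (crop (140,382)), yellow unchanged. Next the red objective.

```bash
python3 -m handwheel '[{"tx":0,"ty":1,"tz":-1,"wx":0,"wy":0,"wz":0},{"tx":0,"ty":2.5,"tz":-4,"wx":0,"wy":0,"wz":0},{"tx":0,"ty":3.9,"tz":-7,"wx":0,"wy":0,"wz":0},{"tx":0,"ty":3.9,"tz":-9,"wx":0,"wy":0,"wz":0},{"tx":0,"ty":3.9,"tz":-9,"wx":0,"wy":0,"wz":0}]' &&
python3 -m handwheel '[{"tx":0,"ty":0,"tz":0,"wx":0,"wy":0,"wz":0},{"tx":0,"ty":0,"tz":0,"wx":0,"wy":0,"wz":0},{"tx":0,"ty":0,"tz":0,"wx":0,"wy":0,"wz":0},{"tx":0,"ty":0,"tz":0,"wx":0,"wy":0,"wz":0},{"tx":0,"ty":0,"tz":0,"wx":0,"wy":0,"wz":0}]'
python3 - <<'E'
from m import *
im=robot.capture('wrist');cv2.imwrite('pics/wrist8.png',im)
p=proj('wrist',[.5565,-.0935,.0345])[0];print(p)
s,e=blob(im,tuple(int(v) for v in p),45,lambda h:((h[...,0]<8)|(h[...,0]>170))&(h[...,1]>110))
print(s,e[0],e[1],onplane('wrist',[e[0]],.0345))
E
```

```text
clock: 21.05
tcp_pos: [0.5553, -0.0952, 0.075]
orientation: [1.0, -0.001, -0.002, -0.0]
ft_force: [0.3, -0.2, -0.3]
opening: 0.0858
clock: 21.55
tcp_pos: [0.5571, -0.0953, 0.0786]
orientation: [1.0, -0.001, 0.0, 0.0]
ft_force: [-0.0, -0.3, -0.2]
opening: 0.0856
[318.81150849 225.51815542]
[296, 201, 49, 49, 1061] (319.6162414550781, 225.2998504638672) (49.08679962158203, 49.876461029052734) [[ 0.55698844 -0.09336057  0.0345    ]]
```

```bash
python3 -m handwheel '[{"tx":0,"ty":0.2,"tz":-1.5,"wx":0,"wy":0,"wz":0},{"tx":0,"ty":0.2,"tz":-3.5,"wx":0,"wy":0,"wz":0},{"tx":0,"ty":0.2,"tz":-5.5,"wx":0,"wy":0,"wz":0},{"tx":0,"ty":0.2,"tz":-6.7,"wx":0,"wy":0,"wz":0},{"tx":0,"ty":0.2,"tz":-6.7,"wx":0,"wy":0,"wz":0}]' &&
python3 -m handwheel '[{"tx":0,"ty":0,"tz":0,"wx":0,"wy":0,"wz":0},{"tx":0,"ty":0,"tz":0,"wx":0,"wy":0,"wz":0},{"tx":0,"ty":0,"tz":0,"wx":0,"wy":0,"wz":0},{"tx":0,"ty":0,"tz":0,"wx":0,"wy":0,"wz":0},{"tx":0,"ty":0,"tz":0,"wx":0,"wy":0,"wz":0}]' 1 40 &&
python3 -m handwheel '[{"tx":0,"ty":0,"tz":0,"wx":0,"wy":0,"wz":0},{"tx":0,"ty":0,"tz":0,"wx":0,"wy":0,"wz":0},{"tx":0,"ty":0,"tz":0.5,"wx":0,"wy":0,"wz":0},{"tx":0,"ty":0,"tz":1,"wx":0,"wy":0,"wz":0},{"tx":0,"ty":0,"tz":2,"wx":0,"wy":0,"wz":0}]' &&
python3 -m handwheel '[{"tx":0,"ty":0,"tz":2,"wx":0,"wy":0,"wz":0},{"tx":0,"ty":0,"tz":5,"wx":0,"wy":0,"wz":0},{"tx":0,"ty":0,"tz":8,"wx":0,"wy":0,"wz":0},{"tx":0,"ty":0,"tz":11,"wx":0,"wy":0,"wz":0},{"tx":0,"ty":0,"tz":12,"wx":0,"wy":0,"wz":0}]'
```

```text
clock: 22.1
tcp_pos: [0.5557, -0.0929, 0.0088]
orientation: [1.0, -0.001, -0.002, -0.0]
ft_force: [0.2, 1.2, 0.0]
opening: 0.0853
clock: 22.6
tcp_pos: [0.5572, -0.0933, 0.0118]
orientation: [1.0, -0.001, 0.0, 0.0]
ft_force: [-1.9, 0.3, 5.5]
opening: 0.0284
clock: 23.1
tcp_pos: [0.5566, -0.0931, 0.0312]
orientation: [1.0, -0.001, -0.0, -0.0]
ft_force: [-0.8, 0.4, -0.0]
opening: 0.0283
clock: 23.6
tcp_pos: [0.5579, -0.0934, 0.1552]
orientation: [1.0, -0.001, 0.002, 0.0]
ft_force: [0.7, -0.5, -1.8]
opening: 0.0281
```

```bash
python3 -m handwheel '[{"tx":0,"ty":2,"tz":0,"wx":0,"wy":0,"wz":0},{"tx":0.1,"ty":5,"tz":0,"wx":0,"wy":0,"wz":0},{"tx":0.2,"ty":9,"tz":0,"wx":0,"wy":0,"wz":0},{"tx":0.3,"ty":13,"tz":0,"wx":0,"wy":0,"wz":0},{"tx":0.4,"ty":17,"tz":0,"wx":0,"wy":0,"wz":0}]' &&
python3 -m handwheel '[{"tx":0.1,"ty":4,"tz":0,"wx":0,"wy":0,"wz":0},{"tx":0.2,"ty":8,"tz":0,"wx":0,"wy":0,"wz":0},{"tx":0.3,"ty":12,"tz":0,"wx":0,"wy":0,"wz":0},{"tx":0.4,"ty":16,"tz":0,"wx":0,"wy":0,"wz":0},{"tx":0.5,"ty":19,"tz":0,"wx":0,"wy":0,"wz":0}]' &&
python3 -m handwheel '[{"tx":0,"ty":1,"tz":-1,"wx":0,"wy":0,"wz":0},{"tx":0,"ty":2,"tz":-3,"wx":0,"wy":0,"wz":0},{"tx":0,"ty":3,"tz":-6,"wx":0,"wy":0,"wz":0},{"tx":0,"ty":3.5,"tz":-8,"wx":0,"wy":0,"wz":0},{"tx":0,"ty":3.5,"tz":-8,"wx":0,"wy":0,"wz":0}]'
python3 - <<'E'
from h import *
s=robot.read_state();print(s['tcp_pos'],s['opening'])
im=robot.capture('wrist')
cv2.imwrite('pics/wrist9.png',im)
E
```

```text
clock: 24.1
tcp_pos: [0.5605, 0.0782, 0.1507]
orientation: [1.0, -0.001, -0.0, 0.0]
ft_force: [1.0, -0.2, -1.7]
opening: 0.0284
clock: 24.6
tcp_pos: [0.5653, 0.269, 0.1504]
orientation: [1.0, -0.001, -0.0, 0.0]
ft_force: [1.1, -0.7, -0.9]
opening: 0.0284
clock: 25.1
tcp_pos: [0.5642, 0.3009, 0.067]
orientation: [1.0, -0.001, -0.003, 0.001]
ft_force: [-1.1, 0.5, -1.2]
opening: 0.0281
[0.56419679 0.30091602 0.06704291] 0.02813581127627206
```

View pics/wrist9.png

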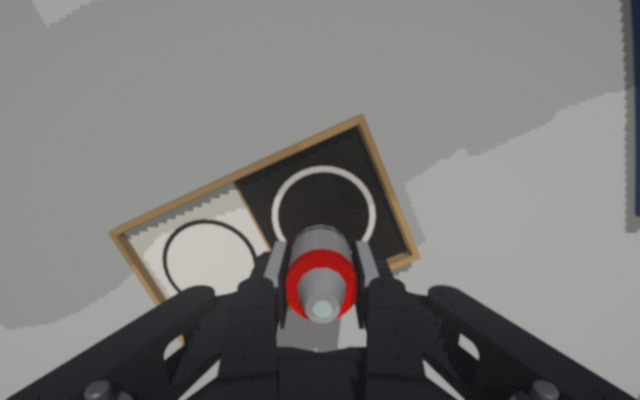

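The red objective is above the black lining of the wooden tray; ring centre ~(324,217), the white lining's ring ~(210,267).

```bash
python3 - <<'E'
from h import *
print(onplane('wrist',[(324,217),(210,267)],.007).round(4))
E
python3 -m handwheel '[{"tx":0.1,"ty":0.2,"tz":-1,"wx":0,"wy":0,"wz":0},{"tx":0.1,"ty":0.2,"tz":-2,"wx":0,"wy":0,"wz":0},{"tx":0.1,"ty":0.2,"tz":-3,"wx":0,"wy":0,"wz":0},{"tx":0.1,"ty":0.2,"tz":-4,"wx":0,"wy":0,"wz":0},{"tx":0.1,"ty":0.2,"tz":-4.3,"wx":0,"wy":0,"wz":0}]' && python3 -m handwheel '[{"tx":0,"ty":0,"tz":-0.1,"wx":0,"wy":0,"wz":0},{"tx":0,"ty":0,"tz":-0.2,"wx":0,"wy":0,"wz":0},{"tx":0,"ty":0,"tz":-0.3,"wx":0,"wy":0,"wz":0},{"tx":0,"ty":0,"tz":-0.4,"wx":0,"wy":0,"wz":0},{"tx":0,"ty":0,"tz":-0.4,"wx":0,"wy":0,"wz":0}]'
```

```text
[[0.5677 0.302  0.007 ]
 [0.4882 0.2652 0.007 ]]
clock: 25.65
tcp_pos: [0.5664, 0.3034, 0.0266]
orientation: [1.0, -0.001, -0.001, 0.0]
ft_force: [-0.4, -0.1, -1.1]
opening: 0.0279
clock: 26.15
tcp_pos: [0.5669, 0.3038, 0.0242]
orientation: [1.0, -0.001, 0.0, -0.0]
ft_force: [-0.1, -0.2, -1.5]
opening: 0.0283
```

```bash
python3 -m handwheel '[{"tx":0,"ty":-0.1,"tz":-0.1,"wx":0,"wy":0,"wz":0},{"tx":0,"ty":-0.1,"tz":-0.2,"wx":0,"wy":0,"wz":0},{"tx":0,"ty":-0.1,"tz":-0.3,"wx":0,"wy":0,"wz":0},{"tx":0,"ty":-0.1,"tz":-0.4,"wx":0,"wy":0,"wz":0},{"tx":0,"ty":-0.1,"tz":-0.4,"wx":0,"wy":0,"wz":0}]' && python3 -m handwheel '[{"tx":0,"ty":0,"tz":0,"wx":0,"wy":0,"wz":0},{"tx":0,"ty":0,"tz":-0.1,"wx":0,"wy":0,"wz":0},{"tx":0,"ty":0,"tz":-0.1,"wx":0,"wy":0,"wz":0},{"tx":0,"ty":0,"tz":-0.1,"wx":0,"wy":0,"wz":0},{"tx":0,"ty":0,"tz":-0.1,"wx":0,"wy":0,"wz":0}]'
python3 -m handwheel '[{"tx":0,"ty":0,"tz":-0.05,"wx":0,"wy":0,"wz":0},{"tx":0,"ty":0,"tz":-0.1,"wx":0,"wy":0,"wz":0},{"tx":0,"ty":0,"tz":-0.1,"wx":0,"wy":0,"wz":0},{"tx":0,"ty":0,"tz":-0.1,"wx":0,"wy":0,"wz":0},{"tx":0,"ty":0,"tz":-0.1,"wx":0,"wy":0,"wz":0}]'
```

```text
clock: 26.65
tcp_pos: [0.5668, 0.3028, 0.02]
orientation: [1.0, -0.001, -0.0, 0.0]
ft_force: [0.4, 0.5, -0.8]
opening: 0.0283
clock: 27.15
tcp_pos: [0.5669, 0.3028, 0.0192]
orientation: [1.0, -0.001, 0.0, -0.0]
ft_force: [0.1, 0.4, -1.2]
opening: 0.0282
clock: 27.65
tcp_pos: [0.567, 0.3029, 0.0189]
orientation: [1.0, -0.001, 0.0, -0.0]
ft_force: [-3.4, -1.0, 6.0]
opening: 0.0279
```

Light contact (6 N). Release, rise, head to the eyepiece at (0.668, −0.100) at height.

```bash
python3 -m handwheel '[{"tx":0,"ty":0,"tz":0,"wx":0,"wy":0,"wz":0},{"tx":0,"ty":0,"tz":0,"wx":0,"wy":0,"wz":0},{"tx":0,"ty":0,"tz":0,"wx":0,"wy":0,"wz":0},{"tx":0,"ty":0,"tz":0,"wx":0,"wy":0,"wz":0},{"tx":0,"ty":0,"tz":0,"wx":0,"wy":0,"wz":0}]' -0.2 &&
python3 -m handwheel '[{"tx":0,"ty":0,"tz":1,"wx":0,"wy":0,"wz":0},{"tx":0,"ty":0,"tz":3,"wx":0,"wy":0,"wz":0},{"tx":0,"ty":0,"tz":6,"wx":0,"wy":0,"wz":0},{"tx":0,"ty":0,"tz":9,"wx":0,"wy":0,"wz":0},{"tx":0,"ty":0,"tz":12,"wx":0,"wy":0,"wz":0}]' &&
python3 -m handwheel '[{"tx":0.5,"ty":-2,"tz":2,"wx":0,"wy":0,"wz":0},{"tx":1.5,"ty":-5,"tz":3,"wx":0,"wy":0,"wz":0},{"tx":2.5,"ty":-9,"tz":3,"wx":0,"wy":0,"wz":0},{"tx":3.5,"ty":-13,"tz":3,"wx":0,"wy":0,"wz":0},{"tx":4.5,"ty":-17,"tz":3,"wx":0,"wy":0,"wz":0}]' -1 &&
python3 -m handwheel '[{"tx":1,"ty":-4,"tz":0,"wx":0,"wy":0,"wz":0},{"tx":2,"ty":-8,"tz":0,"wx":0,"wy":0,"wz":0},{"tx":3.5,"ty":-12.5,"tz":0,"wx":0,"wy":0,"wz":0},{"tx":4.5,"ty":-17,"tz":0,"wx":0,"wy":0,"wz":0},{"tx":5.6,"ty":-20.5,"tz":0,"wx":0,"wy":0,"wz":0}]' &&
python3 -m handwheel '[{"tx":0,"ty":-1.5,"tz":-1,"wx":0,"wy":0,"wz":0},{"tx":0,"ty":-2.7,"tz":-4,"wx":0,"wy":0,"wz":0},{"tx":0,"ty":-2.7,"tz":-6,"wx":0,"wy":0,"wz":0},{"tx":0,"ty":-2.7,"tz":-8,"wx":0,"wy":0,"wz":0},{"tx":0,"ty":-2.7,"tz":-8,"wx":0,"wy":0,"wz":0}]'
python3 - <<'E'
from m import *
im=robot.capture('wrist');cv2.imwrite('pics/wrist10.png',im)
p=proj('wrist',[.668,-.1,.046])[0];print(p,robot.read_state()['tcp_pos'])
s,e=blob(im,tuple(int(v) for v in p),40,lambda h:(h[...,0]>90)&(h[...,0]<125)&(h[...,1]>70)&(h[...,2]>70))
print(s,e[0],e[1],onplane('wrist',[e[0]],.046))
E
```

```text
clock: 28.15
tcp_pos: [0.5669, 0.3028, 0.0181]
orientation: [1.0, -0.001, -0.0, 0.0]
ft_force: [0.5, -0.2, -0.1]
opening: 0.0515
clock: 28.65
tcp_pos: [0.5668, 0.3028, 0.1402]
orientation: [1.0, -0.001, 0.0, -0.0]
ft_force: [-0.3, 0.1, 0.3]
opening: 0.0516
clock: 29.15
tcp_pos: [0.6121, 0.1313, 0.1692]
orientation: [1.0, -0.001, 0.0, -0.0]
ft_force: [0.1, 1.0, 0.8]
opening: 0.0852
clock: 29.65
tcp_pos: [0.668, -0.0747, 0.1691]
orientation: [1.0, -0.001, 0.0, 0.0]
ft_force: [0.2, 0.5, -0.0]
opening: 0.0857
clock: 30.15
tcp_pos: [0.6663, -0.0985, 0.0852]
orientation: [1.0, -0.001, -0.002, -0.0]
ft_force: [0.1, -0.1, -0.0]
opening: 0.0852
[321.23506849 232.07127713] [ 0.6671442  -0.09865123  0.08730294]
[308, 222, 30, 28, 637] (322.3257141113281, 235.35888671875) (27.322418212890625, 29.16411781311035) [[ 0.66865461 -0.10211763  0.046     ]]
```

View pics/wrist10.png

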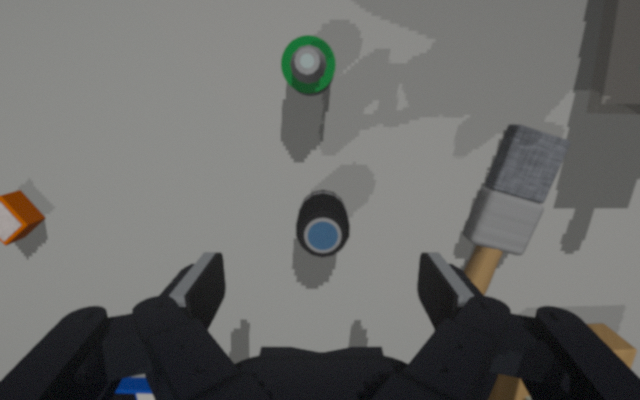

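Eyepiece lens at (322,235); a brush's handle (~(480,275)) lies near the right finger's path, so I check its clearance.

```bash
python3 - <<'E'
from h import *
print(onplane('wrist',[(462,285),(475,245),(465,230),(480,285)],.01).round(3), onplane('top',[(415,120),(390,113)],.01).round(3))
E
```

```text
[[ 0.775 -0.157  0.01 ]
 [ 0.781 -0.124  0.01 ]
 [ 0.772 -0.113  0.01 ]
 [ 0.789 -0.158  0.01 ]] [[ 0.767 -0.193  0.01 ]
 [ 0.783 -0.129  0.01 ]]
```

Clear by 45 mm or more. Grasp.

```bash
python3 -m handwheel '[{"tx":0.1,"ty":-0.2,"tz":-1.5,"wx":0,"wy":0,"wz":0},{"tx":0.1,"ty":-0.3,"tz":-3.5,"wx":0,"wy":0,"wz":0},{"tx":0.1,"ty":-0.3,"tz":-5.5,"wx":0,"wy":0,"wz":0},{"tx":0.1,"ty":-0.3,"tz":-7.5,"wx":0,"wy":0,"wz":0},{"tx":0.1,"ty":-0.3,"tz":-7.5,"wx":0,"wy":0,"wz":0}]' &&
python3 -m handwheel '[{"tx":0,"ty":0,"tz":0,"wx":0,"wy":0,"wz":0},{"tx":0,"ty":0,"tz":0,"wx":0,"wy":0,"wz":0},{"tx":0,"ty":0,"tz":0,"wx":0,"wy":0,"wz":0},{"tx":0,"ty":0,"tz":0,"wx":0,"wy":0,"wz":0},{"tx":0,"ty":0,"tz":0,"wx":0,"wy":0,"wz":0}]' 1 40 &&
python3 -m handwheel '[{"tx":0,"ty":0,"tz":0,"wx":0,"wy":0,"wz":0},{"tx":0,"ty":0,"tz":0,"wx":0,"wy":0,"wz":0},{"tx":0,"ty":0,"tz":0.5,"wx":0,"wy":0,"wz":0},{"tx":0,"ty":0,"tz":1,"wx":0,"wy":0,"wz":0},{"tx":0,"ty":0,"tz":2,"wx":0,"wy":0,"wz":0}]' &&
python3 -m handwheel '[{"tx":0,"ty":0,"tz":2,"wx":0,"wy":0,"wz":0},{"tx":0,"ty":0,"tz":5,"wx":0,"wy":0,"wz":0},{"tx":0,"ty":0,"tz":8,"wx":0,"wy":0,"wz":0},{"tx":0,"ty":0,"tz":11,"wx":0,"wy":0,"wz":0},{"tx":0,"ty":0,"tz":12,"wx":0,"wy":0,"wz":0}]'
```

```text
clock: 30.7
tcp_pos: [0.6678, -0.1019, 0.0107]
orientation: [1.0, -0.001, -0.002, -0.0]
ft_force: [-1.0, 0.7, -0.1]
opening: 0.0851
clock: 31.2
tcp_pos: [0.6694, -0.1023, 0.0145]
orientation: [1.0, -0.001, 0.001, 0.0]
ft_force: [-1.2, 0.2, 5.6]
opening: 0.0326
clock: 31.7
tcp_pos: [0.6686, -0.1021, 0.0332]
orientation: [1.0, -0.001, -0.0, -0.0]
ft_force: [-0.2, -0.1, -0.4]
opening: 0.0326
clock: 32.2
tcp_pos: [0.6699, -0.1023, 0.1576]
orientation: [1.0, -0.001, 0.002, 0.0]
ft_force: [0.2, 0.4, 0.3]
opening: 0.0324
```

```bash
python3 -m handwheel '[{"tx":-1,"ty":2,"tz":0,"wx":0,"wy":0,"wz":0},{"tx":-2.3,"ty":4.6,"tz":0,"wx":0,"wy":0,"wz":0},{"tx":-3.7,"ty":7.5,"tz":0,"wx":0,"wy":0,"wz":0},{"tx":-5.3,"ty":10.7,"tz":0,"wx":0,"wy":0,"wz":0},{"tx":-7,"ty":14,"tz":0,"wx":0,"wy":0,"wz":0}]' &&
python3 -m handwheel '[{"tx":-1.6,"ty":3.2,"tz":0,"wx":0,"wy":0,"wz":0},{"tx":-3.2,"ty":6.4,"tz":0,"wx":0,"wy":0,"wz":0},{"tx":-4.8,"ty":9.7,"tz":0,"wx":0,"wy":0,"wz":0},{"tx":-6.4,"ty":13,"tz":0,"wx":0,"wy":0,"wz":0},{"tx":-8,"ty":16.2,"tz":0,"wx":0,"wy":0,"wz":0}]' &&
python3 -m handwheel '[{"tx":-1.2,"ty":2.6,"tz":0,"wx":0,"wy":0,"wz":0},{"tx":-2.2,"ty":4.8,"tz":-2,"wx":0,"wy":0,"wz":0},{"tx":-3,"ty":6.5,"tz":-4,"wx":0,"wy":0,"wz":0},{"tx":-3,"ty":6.7,"tz":-6,"wx":0,"wy":0,"wz":0},{"tx":-3,"ty":6.7,"tz":-7,"wx":0,"wy":0,"wz":0}]' &&
python3 -m handwheel '[{"tx":0,"ty":0,"tz":-0.5,"wx":0,"wy":0,"wz":0},{"tx":0,"ty":0,"tz":-1,"wx":0,"wy":0,"wz":0},{"tx":0,"ty":0,"tz":-1,"wx":0,"wy":0,"wz":0},{"tx":0,"ty":0,"tz":-1,"wx":0,"wy":0,"wz":0},{"tx":0,"ty":0,"tz":-1,"wx":0,"wy":0,"wz":0}]'
python3 - <<'E'
from h import *
s=robot.read_state();print(s['tcp_pos'],s['opening'])
im=robot.capture('wrist')
cv2.imwrite('pics/wrist11.png',im)
E
```

```text
clock: 32.7
tcp_pos: [0.5973, 0.0393, 0.1517]
orientation: [1.0, -0.001, -0.001, -0.0]
ft_force: [1.0, 1.0, -0.9]
opening: 0.0322
clock: 33.2
tcp_pos: [0.5171, 0.2013, 0.1519]
orientation: [1.0, -0.001, -0.001, 0.0]
ft_force: [1.1, 0.0, -0.6]
opening: 0.0326
clock: 33.7
tcp_pos: [0.487, 0.2671, 0.0803]
orientation: [1.0, -0.0, -0.002, 0.001]
ft_force: [-0.3, -0.4, -1.6]
opening: 0.033
clock: 34.2
tcp_pos: [0.4892, 0.2668, 0.0738]
orientation: [1.0, -0.001, 0.0, -0.0]
ft_force: [0.3, 0.1, -1.2]
opening: 0.0326
[0.4892444  0.26675797 0.07384078] 0.032638160966602936
```

View pics/wrist11.png

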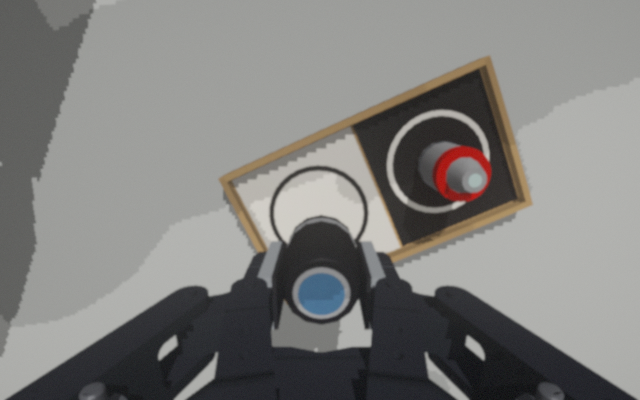

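Red is standing centred in its ring (foot ~(438,162)); the eyepiece is over the other, ring centre ~(319,214). Check and lower.

```bash
python3 - <<'E'
from h import *
print(onplane('wrist',[(319,214),(439,161)],.007).round(4))
E
python3 -m handwheel '[{"tx":0,"ty":0,"tz":-1,"wx":0,"wy":0,"wz":0},{"tx":0,"ty":0,"tz":-2.2,"wx":0,"wy":0,"wz":0},{"tx":0,"ty":0,"tz":-3.4,"wx":0,"wy":0,"wz":0},{"tx":0,"ty":0,"tz":-4.3,"wx":0,"wy":0,"wz":0},{"tx":0,"ty":0,"tz":-4.6,"wx":0,"wy":0,"wz":0}]' && python3 -m handwheel '[{"tx":0,"ty":0,"tz":-0.1,"wx":0,"wy":0,"wz":0},{"tx":0,"ty":0,"tz":-0.2,"wx":0,"wy":0,"wz":0},{"tx":0,"ty":0,"tz":-0.3,"wx":0,"wy":0,"wz":0},{"tx":0,"ty":0,"tz":-0.3,"wx":0,"wy":0,"wz":0},{"tx":0,"ty":0,"tz":-0.3,"wx":0,"wy":0,"wz":0}]'
```

```text
[[0.4887 0.2686 0.007 ]
 [0.5667 0.3044 0.007 ]]
clock: 34.75
tcp_pos: [0.4883, 0.2665, 0.0254]
orientation: [1.0, -0.001, -0.001, 0.0]
ft_force: [-0.1, -0.3, -0.6]
opening: 0.0327
clock: 35.25
tcp_pos: [0.489, 0.2669, 0.0244]
orientation: [1.0, -0.001, 0.0, -0.0]
ft_force: [0.3, -0.8, -0.3]
opening: 0.0326
```

```bash
python3 -m handwheel '[{"tx":0,"ty":0.1,"tz":-0.1,"wx":0,"wy":0,"wz":0},{"tx":0,"ty":0.1,"tz":-0.2,"wx":0,"wy":0,"wz":0},{"tx":0,"ty":0.1,"tz":-0.3,"wx":0,"wy":0,"wz":0},{"tx":0,"ty":0.1,"tz":-0.3,"wx":0,"wy":0,"wz":0},{"tx":0,"ty":0.1,"tz":-0.3,"wx":0,"wy":0,"wz":0}]' && python3 -m handwheel '[{"tx":0,"ty":0,"tz":-0.1,"wx":0,"wy":0,"wz":0},{"tx":0,"ty":0,"tz":-0.1,"wx":0,"wy":0,"wz":0},{"tx":0,"ty":0,"tz":-0.1,"wx":0,"wy":0,"wz":0},{"tx":0,"ty":0,"tz":-0.1,"wx":0,"wy":0,"wz":0},{"tx":0,"ty":0,"tz":-0.1,"wx":0,"wy":0,"wz":0}]'
```

```text
clock: 35.75
tcp_pos: [0.489, 0.2679, 0.0215]
orientation: [1.0, -0.001, 0.0, -0.0]
ft_force: [-3.2, -0.4, 5.8]
opening: 0.0325
clock: 36.25
tcp_pos: [0.489, 0.2679, 0.0214]
orientation: [1.0, -0.001, 0.0, -0.0]
ft_force: [-9.2, -3.6, 17.3]
opening: 0.0325
```

Contact (17 N); ease off 1 mm, release, rise and retreat for the last views.

```bash
python3 -m handwheel '[{"tx":0,"ty":0,"tz":0.1,"wx":0,"wy":0,"wz":0},{"tx":0,"ty":0,"tz":0.1,"wx":0,"wy":0,"wz":0},{"tx":0,"ty":0,"tz":0.1,"wx":0,"wy":0,"wz":0},{"tx":0,"ty":0,"tz":0.1,"wx":0,"wy":0,"wz":0},{"tx":0,"ty":0,"tz":0.1,"wx":0,"wy":0,"wz":0}]' && python3 -m handwheel '[{"tx":0,"ty":0,"tz":0,"wx":0,"wy":0,"wz":0},{"tx":0,"ty":0,"tz":0,"wx":0,"wy":0,"wz":0},{"tx":0,"ty":0,"tz":0,"wx":0,"wy":0,"wz":0},{"tx":0,"ty":0,"tz":0,"wx":0,"wy":0,"wz":0},{"tx":0,"ty":0,"tz":0,"wx":0,"wy":0,"wz":0}]' -0.2 &&
python3 -m handwheel '[{"tx":0,"ty":0,"tz":1,"wx":0,"wy":0,"wz":0},{"tx":0,"ty":0,"tz":3,"wx":0,"wy":0,"wz":0},{"tx":0,"ty":0,"tz":6,"wx":0,"wy":0,"wz":0},{"tx":0,"ty":0,"tz":9,"wx":0,"wy":0,"wz":0},{"tx":0,"ty":0,"tz":12,"wx":0,"wy":0,"wz":0}]' &&
python3 -m handwheel '[{"tx":0,"ty":-3,"tz":3,"wx":0,"wy":0,"wz":0},{"tx":0,"ty":-7,"tz":7,"wx":0,"wy":0,"wz":0},{"tx":0,"ty":-11,"tz":11,"wx":0,"wy":0,"wz":0},{"tx":0,"ty":-14,"tz":14,"wx":0,"wy":0,"wz":0},{"tx":0,"ty":-16,"tz":16,"wx":0,"wy":0,"wz":0}]'
python3 - <<'E'
from h import *
a=robot.capture('wrist');cv2.imwrite('pics/wrist12.png',a)
cv2.imwrite('pics/scene12.png',cv2.resize(robot.capture('scene')[90:330,90:490],None,fx=2,fy=2))
cv2.imwrite('pics/top12.png',cv2.resize(robot.capture('top')[120:300,170:510],None,fx=2.3,fy=2.3))
print(robot.read_state()['tcp_pos'])
E
```

```text
clock: 36.75
tcp_pos: [0.489, 0.2679, 0.0214]
orientation: [1.0, -0.001, 0.0, -0.0]
ft_force: [-2.2, -1.2, 7.2]
opening: 0.0324
clock: 37.25
tcp_pos: [0.4889, 0.2678, 0.0211]
orientation: [1.0, -0.001, -0.0, 0.0]
ft_force: [1.2, 1.2, -0.2]
opening: 0.0513
clock: 37.75
tcp_pos: [0.4888, 0.2677, 0.1432]
orientation: [1.0, -0.001, 0.0, -0.0]
ft_force: [0.1, 0.5, 0.5]
opening: 0.0511
clock: 38.25
tcp_pos: [0.4886, 0.106, 0.3049]
orientation: [1.0, -0.001, 0.002, -0.0]
ft_force: [0.8, 0.5, -0.3]
opening: 0.0511
[0.48913647 0.10671268 0.30369838]
```

View pics/wrist12.png

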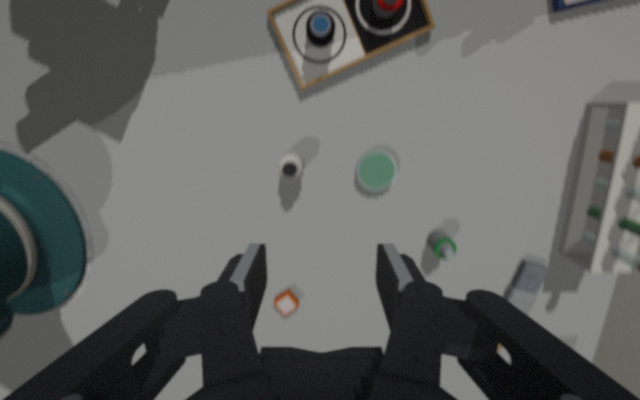

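View pics/scene12.png

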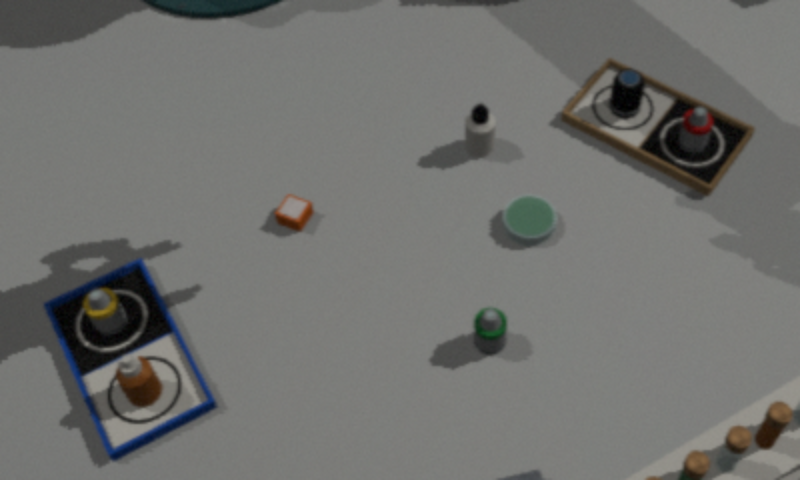

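All four stand upright in their rings in both views (scene crop: yellow (103,310), amber (139,382), red (696,128), eyepiece (628,93)); the other four are where they were. One numeric check before handing in.

```bash
python3 - <<'E'
from m import *
s=robot.capture('scene')
R={'yel':((142,242),14,lambda h:(h[...,0]>18)&(h[...,0]<36)&(h[...,1]>110),.0415,(.462,-.306)),
'red':((438,151),14,lambda h:((h[...,0]<8)|(h[...,0]>170))&(h[...,1]>110),.0415,(.567,.303)),
'amb':((159,282),16,lambda h:(h[...,0]<18)&(h[...,1]>110),.027,(.547,-.304)),
'lens':((404,129),10,lambda h:(h[...,0]>90)&(h[...,0]<125)&(h[...,1]>60)&(h[...,2]>60),.053,(.4885,.267)),
'green':((335,253),16,lambda h:(h[...,0]>45)&(h[...,0]<80)&(h[...,1]>110),.0345,(.660,-.006)),
'petri':((355,198),18,lambda h:(h[...,0]>45)&(h[...,0]<85)&(h[...,1]>50),.012,(.564,.097)),
'box':((237,196),12,lambda h:(h[...,0]<18)&(h[...,1]>110),.01,(.436,-.105))}
for k,(c,r,f,z,g) in R.items():
    b,e=blob(s,c,r,f);P=onplane('scene',[e[0]],z)[0][:2];print(k,P.round(3),'off mm',((P-g)*1e3).round(1))
E
```

```text
yel [ 0.46  -0.307] off mm [-1.8 -0.9]
red [0.565 0.302] off mm [-2.  -0.7]
amb [ 0.545 -0.304] off mm [-1.6 -0.4]
lens [0.487 0.27 ] off mm [-1.6  3.4]
green [ 0.658 -0.006] off mm [-1.8  0.4]
petri [0.561 0.1  ] off mm [-2.6  3. ]
box [ 0.435 -0.103] off mm [-0.6  1.8]
```

```bash
python3 -c "
from workcell import robot
print(robot.sign_off(), robot.read_state()['clock'])"
```

```text
the job is handed in; nothing more can be done
the job is handed in; nothing more can be done
```

Both kits are made up and the job is handed in, at about 38 s on the robot clock. No verdict is reported on sign-off.

- **Blue tray:** the yellow-ringed objective stands on the black lining and the amber bottle on the white lining.
- **Wooden tray:** the red-ringed objective stands on the black lining and the eyepiece on the white lining.
- **Set-down:** each piece was lowered until the wrist read light contact, 6–17 N, then released.

**Last checks:** the final scene-camera measurement put all four pieces within about 4 mm of their ring centres, against 15.5 mm allowed. They looked upright in the last pictures.
- The green objective, petri dish and orange box measured within about 4 mm of their start positions. The white bottle was checked by eye only and looked unmoved.
- The scene camera read about 2 mm lower in x than the wrist camera on nearly everything, which fits the stated calibration error.
- No check failed. My first set of moves was refused for missing keys, before the arm had moved.

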